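# Fit the blow-off nozzle and switch the bench blower on

### The arm

A 6-joint arm with a two-finger parallel gripper is mounted at the origin on the work surface. World frame = base frame: x ahead of the robot, y to its left, z up, the work surface at z = 0. Lengths are in m, angles in rad, forces in N, time in s.
With the tool pointing down it reaches from about 0.25 to 0.775 m from the base axis. Payload 4 kg.
Tool frame: the origin (TCP) lies between the finger pads, 19 mm behind the fingertips; this is the grasp point; z points along the fingers, y is the line along which they close (so a half turn about z gives the same grasp; the last joint's range is limited). The gripper opens to 94 mm and grips with 3 to 60 N. Pads are 16 mm wide; open, the fingers measure 119 mm over their backs; the gripper's body (75 mm by 177 mm) begins 78 mm behind the grasp point.
Start: joints at [1.083, 0.087, 1.371, -0, 1.684, -0.103], TCP at [0.206, 0.51, 0.224] pointing down, gripper open.
Joint ranges: [-3.1, 3.1], [-0.76, 2.03], [0.27, 2.55], [-1.08, 4.22], [0.17, 2.65], [-2.57, 2.57]. Speed limits (rad/s): [2.79, 2.79, 3.14, 3.14, 3.14, 3.14].

### API

Orientations are given as a unit quaternion [x, y, z, w].
In Python, from bench import * gives the robot as it stands. The module is installed in compiled form; this text tells all that it offers.
- The arm moves only by the shell command python3 -m crank 'ROWS'. ROWS is a JSON object of lists of equal length, an entry for each row: "xyz": the shift along the tool's x, y, z scaled (see below), a list of three; "yaw": the turn about the tool's z scaled (see below); "fingers": the closure, from 0 (fully open) to 1 (shut). A call has 1 to 5 rows; each row is the pose to reach, as a shift and turn from the pose commanded when the call began, along the tool's axes at that moment, turning the shorter way round; what a row does not reach only later rows make up. The controller multiplies each number of a shift by 10 cm and each number of a turn by 360 degrees. A row lasts 1/12 s, in which the tool goes at most 41.7 mm and 7.16 degrees, less where a joint would pass 70% of its speed; a pose out of reach is approached as far as the arm can. A call with a number of a shift or a turn outside -1 to 1 is refused whole. A call with a gripper value outside its range is refused whole. The fingers move at their own pace and stop on an object; the grip force is fixed at half the most. Time passes only in rows, so rows that repeat a pose let the fingers close. It gives the time, the measured TCP pose, the force, the opening and the grip force at its end, in the units of the state.
- observe(): the state, without advancing time (a new reading comes with each control period).
- capture(name): name is "side" or "top"; returns a dict with "img" (480x640x3 uint8, red, green, blue), "fx", "fy", "cx", "cy" (pixels), "k1" (the pictures are not rectified: a ray, as slopes to the right and down, at radius r is drawn at 1 + k1 r^2 times it, then the intrinsics apply), "R" (3x3) and "t" (3): a world point X has camera coordinates R X + t. Camera axes: x right, y down, z forward; pixel columns grow to the right and rows downward; lengths in m; the calibration is good to about 2 mm. A picture is of the moment at which its call begins. There is no depth.
- close_job(): hands the job in; it is judged then, once.
Trained networks look in the newest picture that a camera, given by its name, has taken for a name from the list of things; names that differ only in an ending like _2 or _b are one class to them, and where a whole thing is asked for, a point or a joint stands for the part that bears it (a point fixed in the world has none). Each returns a list of dicts, best first, with "conf" (0 to 1); they miss things now and then, are a little off and sometimes report something else, mostly with a low value. They report only what shows in the picture. A call takes as long as a camera call. They do not tell look-alikes from the thing itself.
- find_in(camera, thing): "position" ([x, y, z] in m, in world coordinates, good to about 4 mm: the middle of the surface that is visible of it).
- mark_of(camera, thing): "position" ([x, y, z] in m, in world coordinates, good to about 4 mm: a listed point, or the origin of a listed thing).
The state is a dict: "time_s": time; "joint_pos": joint angles; "joint_velocities": joint speeds; "joint_efforts": joint torques, N m; "tool_pos": TCP position; "orientation": TCP orientation; "wrist_force": force on the tool from outside, world axes, zero at the start; "wrist_torque": the same for the moment, N m; "width": opening from 0.0 (shut) to 1.0 (fully open); "grip_force": force on a finger pad.
Only numpy, scipy, OpenCV 4.12 (cv2) and the standard library are available. Lean on these libraries where they do the work, as an engineer would, in place of code of your own. Each camera call takes 0.05 s, during which the arm holds its last target. There are 200 camera calls.

### The job

Get the bench blower ready for cleaning bezels: first push the tapered steel nozzle tube, wide end first, fully home onto the spigot on the blower's sloping panel and let go of it, then turn the selector knob so that its white pointer stands at the large round dot. Do not shift the plain ring, the plug, the loose bezel or the stack of bezels that stand around.

Things in the scene. Friction and masses are not known exactly. Their poses are not given: they have to be found in the camera images.
- nozzle: Loose steel tube, open at both ends, 85 mm long, 120 g, standing on its wide end. Outside diameter 34 mm over the lower 60 mm, then tapering to 22 mm; bore 28 mm over the lower 60 mm. Origin: centre of the wide (lower) end; z along the tube to the narrow end. Of the three upright steel parts to the robot's right it is the tallest; the three may change places.
- blower: Grey fixed case, 200 mm deep, 280 mm wide, rear top 135 mm and front lip 50 mm high; between them an aluminium panel slopes at 30 degrees. Origin: centre of the underside; x to its rear (roughly away from the robot), y to its left. Spigot on the panel's left half, knob on its right, 140 mm apart, both square to the panel, so leaning 30 degrees towards the front.
- spigot_base (a point): Centre of the top face of the spigot's flange, where the nozzle's wide end rests when fully home. z out of the panel along the spigot (30 degrees from vertical), x up the slope, y to the blower's left. Flange 50 mm in diameter, 6 mm high; the solid steel spigot is 25 mm in diameter and rises 45 mm above this point, its last 10 mm tapering to 16 mm.
- knob_grip (a point): Point on the knob's axis 32 mm above the panel, a good TCP height. z along the axis, out of the panel; x along the bar to the end with the white pointer line; turns with the knob. Black grip bar 46 mm long, 14 mm thick (pinch it across this), top 42 mm above the panel, on a round skirt 50 mm in diameter whose top is 8 mm above the panel.
- dot_mark (a point): Centre of the large round black dot (13 mm in diameter) on the panel, 43 mm from the knob's axis; the other three settings have only thin tick marks. The wanted setting is where the pointer points at this dot. Axes as for the spigot.
- selector (a joint): Knob angle, rad: 0 at the leftmost setting, growing clockwise seen from above the panel, to 1.57 at the last. Four settings held by spring detents, 30 degrees (0.524 rad) apart; the large dot is the third, at 1.047. Starts in one of the first two. About 0.1 N m carries it past a detent.
- spacer: Short plain steel ring, 40 mm outside, 30 mm high, loose; not needed. Origin at the centre of its underside.
- plug: Solid steel plug, 60 mm high, 28 mm in diameter on a foot 44 mm wide and 10 mm high, loose; not needed. Origin at the centre of its underside.
- stack_left: Loose stack of octagonal steel bezels, 72 mm across, 72 mm high, to the left of the blower; not needed. Origin at the centre of its underside.
- bezel_loose: Loose octagonal steel bezel lying flat to the left of the blower, about 80 mm across its lugs, 9 mm high; not needed. Origin at the centre of its underside.
Mind the look-alikes: they are no part of the job. Leave any black, brown or purple look-alike of the nozzle alone.

How it is judged:
On the way, in this order (a step that is already met when the one before it is completed fails the run):
1. the nozzle is fully home on the spigot and the robot has let go of it (distance between nozzle and spigot_base below 0.006 m and z of nozzle in the frame of spigot_base below 0.004 m and angle between the z axis of nozzle and the z axis of spigot_base, either way round below 0.13 rad and angle between nozzle's own z axis and vertical below 1 rad and contact force between nozzle and the fingers below 0.1 N), for 0.2 s.
2. the selector points at the large dot (value of joint selector between 0.917 and 1.177 rad), for 0.2 s.
At the end, for the whole second after the job is handed in: The nozzle sits fully home on the spigot, wide end down and at rest (its wide end within 4 mm of the flange, centred within 6 mm, within 0.13 rad of the spigot's line), and the selector rests in the detent at the large dot (within 0.13 rad) (all of step 2 and distance between nozzle and spigot_base below 0.006 m and z of nozzle in the frame of spigot_base below 0.004 m and angle between the z axis of nozzle and the z axis of spigot_base, either way round below 0.13 rad and angle between nozzle's own z axis and vertical below 1 rad and linear speed of nozzle below 0.02 m/s); the robot touches nothing.
It fails at once if the plain ring, the plug, the loose bezel or the stack was moved by more than 30 mm (distance of any of spacer, plug, stack_left, bezel_loose from where it was at the start of the episode above 0.03 m).
It also fails if it takes over 48 s, if anything falls off the work surface, if the arm or the gripper's body presses on something with over 40 N, if the wrist force passes 120 N, or if a joint passes its speed limit or range.

## Working session

There is one attempt and no reset: what is moved stays moved. The work goes in short steps, Python scripts to look and compute and a shell command to move; the robot and the scene stay as the last step left them, time stands still between calls to the robot, and variables do not carry over. Pictures are saved under pics/ and viewed, at most 10 in all, crops included, and the job is handed in when it is done.

```bash
mkdir -p pics
python3 - <<'E'
from bench import *
import cv2
s=observe();print(s['time_s'],s['tool_pos'],s['orientation'],s['width'])
for c in('top','side'):
    d=capture(c);cv2.imwrite(f'pics/{c}0.png',d['img'][:,:,::-1])
    print(c,d['fx'],d['cx'],d['cy'],d['k1'],d['R'],d['t'])
    for n in('nozzle','spacer','plug','spigot_base','knob_grip','dot_mark','blower','stack_left','bezel_loose'):
        print(n,[(round(r['conf'],2),[round(float(x),3) for x in r['position']]) for r in mark_of(c,n)[:4]])
E
```

```text
0.0 [0.20622576 0.50933214 0.22312846] [ 1.91205499e-01  9.81549425e-01 -1.04168254e-03 -3.12644381e-04] 0.9982790488235892
top 587.8782083814363 326.60748449027795 247.73459558935312 0.00034484696263015934 [[-0.00806951 -0.99989452 -0.0120764 ]
 [-0.98686166  0.00991202 -0.16126318]
 [ 0.16136587  0.01061642 -0.98683755]] [-0.01149974  0.54412785  1.19504425]
nozzle [(0.87, [0.469, -0.455, 0.002]), (0.85, [0.474, -0.309, -0.0]), (0.77, [0.478, -0.381, 0.003]), (0.77, [0.398, -0.43, 0.002])]
spacer [(0.55, [0.455, -0.239, 0.002])]
plug [(0.85, [0.561, -0.245, 0.006]), (0.28, [0.603, 0.095, 0.099])]
spigot_base [(0.85, [0.602, 0.095, 0.095])]
knob_grip [(0.71, [0.577, -0.045, 0.12])]
dot_mark [(0.88, [0.631, -0.054, 0.117])]
blower [(0.87, [0.629, 0.026, 0.001])]
stack_left [(0.71, [0.554, 0.373, -0.005])]
bezel_loose [(0.42, [0.555, 0.372, 0.002])]
side 470.0594718649004 317.0030154005061 238.18091672280363 0.02564600472754412 [[ 0.79181648 -0.61075416  0.00245303]
 [-0.29933466 -0.39156916 -0.87009905]
 [ 0.53237714  0.68822449 -0.4928708 ]] [-0.43949061  0.23515767  1.02227502]
nozzle [(0.89, [0.47, -0.456, 0.003]), (0.89, [0.537, -0.437, 0.004]), (0.88, [0.475, -0.382, -0.001]), (0.8, [0.475, -0.308, 0.006])]
spacer [(0.66, [0.46, -0.238, -0.003])]
plug []
spigot_base [(0.69, [0.603, 0.096, 0.096])]
knob_grip [(0.82, [0.585, -0.045, 0.116])]
dot_mark [(0.56, [0.633, -0.059, 0.117]), (0.29, [0.562, -0.246, -0.002])]
blower [(0.73, [0.627, 0.028, 0.004])]
stack_left [(0.64, [0.557, 0.38, 0.001])]
bezel_loose [(0.59, [0.424, 0.36, 0.003])]
```

View pics/top0.png

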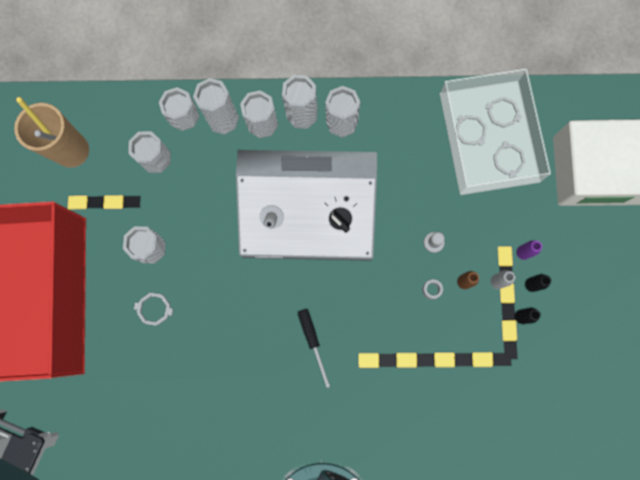

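View pics/side0.png

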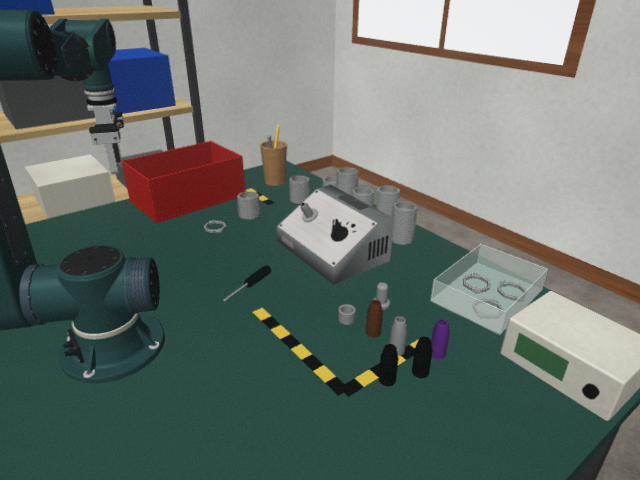

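In the top picture the nozzle shapes are brown (468,280), steel (504,279), black (527,316), black (538,283) and purple (530,249). The ring is at (433,289) and the plug at (434,242). The steel tube at (504,279), side (399,335), is the only tall uncoloured one, so it fits. I'll confirm it in a crop.

```bash
cat > h.py <<'E'
from bench import *
import numpy as np, cv2
from scipy.spatial.transform import Rotation as Ro
def st():
    s=observe(); R=Ro.from_quat(s['orientation']).as_matrix()
    print('t',round(s['time_s'],2),'tcp',np.round(s['tool_pos'],4),'yang',round(np.degrees(np.arctan2(R[1,1],R[0,1])),1),'F',np.round(s['wrist_force'],1),'w',round(s['width']*94,1),'g',round(s['grip_force'],1))
    return np.array(s['tool_pos']),R
def go(tgt):
    p,R=st(); print('shift/0.1',np.round(R.T@(np.array(tgt)-p)/0.1,3))
def proj(d,X):
    c=d['R']@np.array(X)+d['t']; a=c[:2]/c[2]; a=a*(1+d['k1']*(a@a)); return a*[d['fx'],d['fy']]+[d['cx'],d['cy']]
def marks(c,names,d=None):
    for n in names: print(c,n,[(round(r['conf'],2),[round(float(x),4) for x in r['position']]) for r in mark_of(c,n)[:4]])
E
python3 - <<'E'
import cv2,numpy as np
from h import go
a=cv2.imread('pics/top0.png');b=cv2.imread('pics/side0.png')
f=lambda i:cv2.resize(i,(400,400),interpolation=cv2.INTER_CUBIC)
r1=np.hstack([f(a[220:340,440:560]),f(b[280:400,330:450])])
r2=cv2.resize(a[180:250,300:400],(286,200),interpolation=cv2.INTER_CUBIC)
r3=cv2.resize(b[190:260,290:390],(286,200),interpolation=cv2.INTER_CUBIC)
z=np.zeros((200,800,3),np.uint8);z[:,:286]=r2;z[:,300:586]=r3
cv2.imwrite('pics/c1.png',np.vstack([r1,z]));go([.476,-.381,.2])
E
```

```text
t 1.0 tcp [0.2065 0.5098 0.2243] yang 68.0 F [-0.3  0.1 -0.1] w 94.2 g 0.0
shift/0.1 [-5.842 -7.245  0.242]
```

View pics/c1.png

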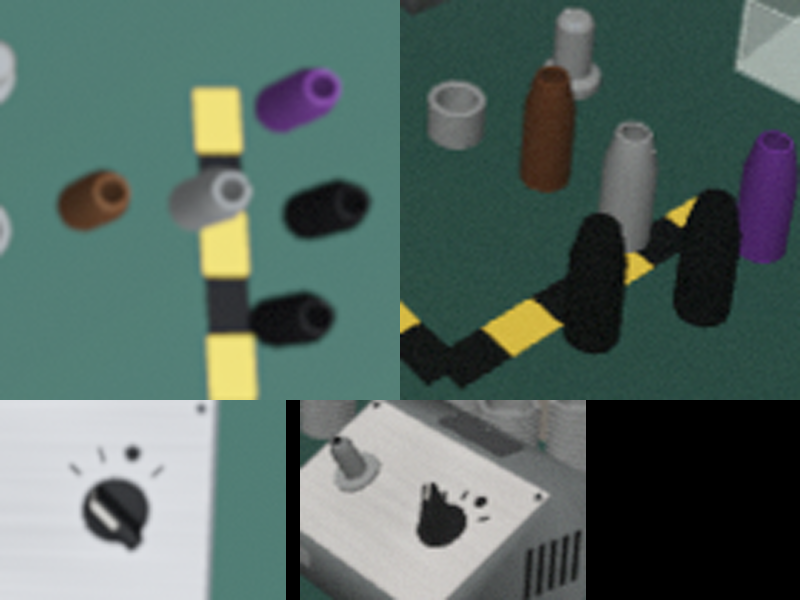

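The crop confirms that the steel tube, at (230,190) in the left half, stands alone among the coloured look-alikes. The knob pointer is at the leftmost tick, so it needs +60° clockwise. I'm moving now.

```bash
python3 -m crank '{"xyz":[[-0.2,-0.25,0],[-0.5,-0.65,0],[-0.78,-1,0],[-0.78,-1,0]],"yaw":[-0.015,-0.035,-0.057,-0.057],"fingers":[0.47,0.47,0.47,0.47]}' | tail -3
python3 -m crank '{"xyz":[[-0.11,-0.35,0],[-0.22,-0.7,0],[-0.33,-1,0]],"yaw":[0,0,0],"fingers":[0.47,0.47,0.47]}' >/dev/null
python3 -m crank '{"xyz":[[-0.11,-0.35,0],[-0.22,-0.7,0],[-0.33,-1,0]],"yaw":[0,0,0],"fingers":[0.47,0.47,0.47]}' >/dev/null
python3 -m crank '{"xyz":[[-0.11,-0.35,0],[-0.22,-0.7,0],[-0.33,-1,0]],"yaw":[0,0,0],"fingers":[0.47,0.47,0.47]}' >/dev/null
python3 -m crank '{"xyz":[[-0.11,-0.35,0],[-0.22,-0.7,0],[-0.33,-1,0]],"yaw":[0,0,0],"fingers":[0.47,0.47,0.47]}' | tail -3
python3 -c "
from h import go;go([.476,-.381,.2])"
```

```text
wrist_force: [0.3, 0.3, 1.2]
width: 0.75
grip_force: 0.0
wrist_force: [2.1, -0.2, 0.2]
width: 0.529
grip_force: 0.0
t 2.33 tcp [ 0.3626 -0.0177  0.2246] yang 88.4 F [ 2.1 -0.2  0.2] w 49.7 g 0.0
shift/0.1 [-1.234 -3.6    0.249]
```

```bash
python3 -m crank '{"xyz":[[-0.11,-0.35,0],[-0.22,-0.7,0],[-0.33,-1,0]],"yaw":[0,0,0],"fingers":[0.47,0.47,0.47]}' >/dev/null
python3 -m crank '{"xyz":[[-0.11,-0.35,0],[-0.22,-0.7,0],[-0.33,-1,0]],"yaw":[0,0,0],"fingers":[0.47,0.47,0.47]}' >/dev/null
python3 -m crank '{"xyz":[[-0.11,-0.35,0],[-0.22,-0.7,0],[-0.33,-1,0],[-0.33,-1,0]],"yaw":[0,0,0,0],"fingers":[0.47,0.47,0.47,0.47]}' >/dev/null
python3 - <<'E'
from h import *
st()
for c in('top','side'):
    d=capture(c); marks(c,['nozzle'])
go([.476,-.381,.2])
E
```

```text
t 3.17 tcp [ 0.4539 -0.3229  0.2223] yang 88.2 F [ 0.1 -1.2 -0.1] w 50.0 g 0.0
top nozzle [(0.85, [0.3985, -0.4289, 0.0014]), (0.43, [0.4726, -0.3078, -0.0006])]
side nozzle [(0.89, [0.4682, -0.4543, -0.0012]), (0.85, [0.4765, -0.3101, 0.0082]), (0.69, [0.3997, -0.427, -0.0017]), (0.61, [0.539, -0.4411, 0.0017])]
t 3.37 tcp [ 0.4533 -0.3172  0.2243] yang 88.5 F [-0.4  0.   0.6] w 49.7 g 0.0
shift/0.1 [-0.243 -0.632  0.243]
```

```bash
python3 -m crank '{"xyz":[[-0.12,-0.32,0.2],[-0.245,-0.635,0.5],[-0.245,-0.635,0.8],[-0.245,-0.635,0.8]],"yaw":[0,0,0,0],"fingers":[0.47,0.47,0.47,0.47]}' >/dev/null
python3 - <<'E'
from h import *
go([.4765,-.381,.048])
d=capture('side'); u,v=proj(d,[.4765,-.381,.09]).astype(int); cv2.imwrite('pics/s2.png',cv2.resize(d['img'][v-70:v+80,u-100:u+100,::-1],(800,600)))
E
```

```text
t 3.7 tcp [ 0.4736 -0.3791  0.1368] yang 88.5 F [-1.   1.3 -1.3] w 50.1 g 0.0
shift/0.1 [-0.038 -0.026  0.888]
```

View pics/s2.png

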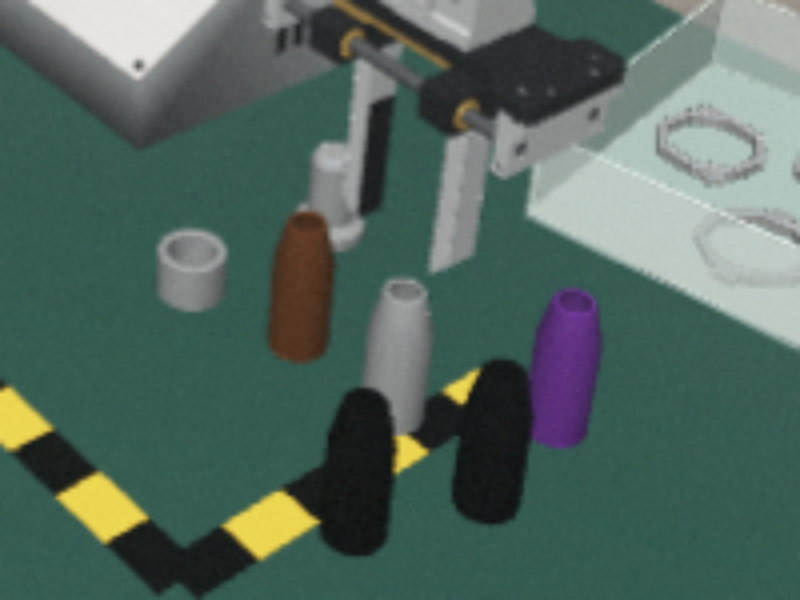

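The open fingers hang either side of the steel tube at (403,290), with the neighbours clear. Descending.

```bash
python3 -m crank '{"xyz":[[0,0,0.3],[0,0,0.6],[0,0,0.93],[0,0,0.93]],"yaw":[0,0,0,0],"fingers":[0.47,0.47,0.47,0.47]}' >/dev/null
python3 -m crank '{"xyz":[[0,0,0],[0,0,0],[0,0,0],[0,0,0]],"yaw":[0,0,0,0],"fingers":[1,1,1,1]}' >/dev/null
python3 -m crank '{"xyz":[[0,0,0],[0,0,0]],"yaw":[0,0,0],"fingers":[1,1]}' >/dev/null
python3 -m crank '{"xyz":[[0,0,0],[0,0,0]],"yaw":[0,0],"fingers":[1,1]}'
python3 -c "
from h import go;go([.4765,-.381,.048])"
```

```text
time_s: 4.58
tool_pos: [0.4782, -0.3833, 0.0555]
orientation: [0.013, 1.0, -0.002, 0.003]
wrist_force: [-0.0, 2.3, 8.1]
width: 0.359
grip_force: 30.0
t 4.58 tcp [ 0.4782 -0.3833  0.0555] yang 88.5 F [-0.   2.3  8.1] w 33.7 g 30.0
shift/0.1 [0.018 0.023 0.075]validation failed for argument at $.ya...
```

Gripped, with the opening at 33.7 mm. Next I'll lift, then refine the spigot position from several views while clear of it.

```bash
python3 -m crank '{"xyz":[[0,0,-0.2],[0,0,-0.5],[0,0,-0.8],[0,0,-1],[0,0,-1]],"yaw":[0,0,0,0,0],"fingers":[1,1,1,1,1]}' >/dev/null
python3 -m crank '{"xyz":[[0,0.1,-0.25],[0,0.3,-0.6],[0,0.5,-0.7],[0,0.5,-0.7]],"yaw":[0,0,0,0],"fingers":[1,1,1,1]}' >/dev/null
python3 - <<'E'
from h import *
S={}
for i in range(3):
  for c in('top','side'):
    d=capture(c)
    for n in('spigot_base','knob_grip','dot_mark','blower'):
        r=mark_of(c,n)
        if r and r[0]['conf']>.4:S.setdefault((n,c),[]).append(r[0]['position'])
for k,v in S.items(): print(k,len(v),np.round(np.mean(v,0),4),np.round(np.std(v,0),4))
marks('side',['nozzle']);st()
E
```

```text
('spigot_base', 'top') 3 [0.5991 0.0975 0.0981] [0.0005 0.0011 0.0008]
('knob_grip', 'top') 3 [ 0.5784 -0.0445  0.1212] [0.0004 0.0008 0.0015]
('dot_mark', 'top') 2 [ 0.6332 -0.0547  0.1143] [0.0007 0.0006 0.0009]
('blower', 'top') 3 [0.6261 0.0274 0.0029] [0.0009 0.001  0.0016]
('spigot_base', 'side') 2 [0.6027 0.0963 0.0971] [0.0007 0.0002 0.0018]
('knob_grip', 'side') 3 [ 0.586  -0.0439  0.1169] [0.0012 0.0014 0.0004]
('dot_mark', 'side') 3 [ 0.633  -0.0566  0.1162] [0.0014 0.0017 0.0002]
('blower', 'side') 3 [0.6288 0.0257 0.0044] [0.0008 0.0007 0.0011]
side nozzle [(0.82, [0.4773, -0.3086, 0.0046]), (0.77, [0.4685, -0.4568, 0.0025]), (0.58, [0.4741, -0.3288, 0.1688]), (0.58, [0.3991, -0.4287, -0.0021])]
t 6.88 tcp [ 0.4776 -0.3322  0.2212] yang 88.5 F [-0.2  0.3 -1.2] w 34.4 g 29.9
```

```bash
python3 -m crank '{"xyz":[[-0.05,0.2,-0.05],[-0.12,0.5,-0.1],[-0.18,0.75,-0.15],[-0.24,1,-0.15]],"yaw":[0,0,0,0],"fingers":[1,1,1,1]}' >/dev/null
python3 -m crank '{"xyz":[[-0.06,0.25,0],[-0.12,0.5,0],[-0.18,0.75,0],[-0.24,1,0]],"yaw":[0,0,0,0],"fingers":[1,1,1,1]}' >/dev/null
python3 -m crank '{"xyz":[[-0.06,0.25,0],[-0.12,0.5,0],[-0.18,0.75,0],[-0.24,1,0]],"yaw":[0,0,0,0],"fingers":[1,1,1,1]}' >/dev/null
python3 -m crank '{"xyz":[[-0.06,0.25,0],[-0.12,0.5,0],[-0.18,0.75,0],[-0.2,0.9,0],[-0.2,0.9,0]],"yaw":[0,0,0,0,0],"fingers":[1,1,1,1,1]}' >/dev/null
python3 -c "
from h import go;go([.582,.097,.21])"
```

```text
t 8.3 tcp [0.5802 0.0583 0.236 ] yang 88.7 F [ 0.1 -0.6 -0.7] w 34.1 g 29.9
shift/0.1 [-0.01   0.387  0.261]
```

```bash
python3 -m crank '{"xyz":[[0,0.2,0.1],[-0.01,0.35,0.2],[-0.01,0.385,0.26],[-0.01,0.385,0.26],[-0.01,0.385,0.26]],"yaw":[0,0,0,0,0],"fingers":[1,1,1,1,1]}' >/dev/null
python3 - <<'E'
from h import *
go([.582,.097,.182])
o=[]
for c in('top','side'):
    d=capture(c);marks(c,['nozzle','spigot_base']);u,v=proj(d,[.585,.097,.14]).astype(int);im=d['img'][:,:,::-1].copy()
    for X in([.582,.097,.158],[.579,.097,.1355],[.6015,.0963,.0965]):
        p=proj(d,X)
        print(p.round(1))
    o.append(cv2.resize(im[v-50:v+50,u-40:u+40],(400,500),interpolation=cv2.INTER_CUBIC))
cv2.imwrite('pics/i1.png',np.hstack(o))
E
```

```text
t 8.72 tcp [0.5817 0.0926 0.2099] yang 88.4 F [ 0.3  0.9 -2.2] w 34.3 g 29.9
shift/0.1 [-0.002  0.044  0.279]
top nozzle [(0.88, [0.4742, -0.3102, 0.0015]), (0.62, [0.5381, -0.4442, 0.001]), (0.61, [0.4717, -0.4554, 0.0038]), (0.54, [0.5765, 0.0917, 0.161])]
top spigot_base [(0.97, [0.5981, 0.0967, 0.1018])]
[266.9 219.4]
[268.2 223.2]
[270.8 216.3]
side nozzle [(0.83, [0.5782, 0.0919, 0.1566]), (0.76, [0.469, -0.4564, 0.0047]), (0.66, [0.3961, -0.424, -0.0025]), (0.62, [0.5397, -0.4352, 0.0015])]
side spigot_base [(0.67, [0.6024, 0.0981, 0.0944])]
[303.7 197.4]
[302.9 205. ]
[309.5 215.2]
```

View pics/i1.png

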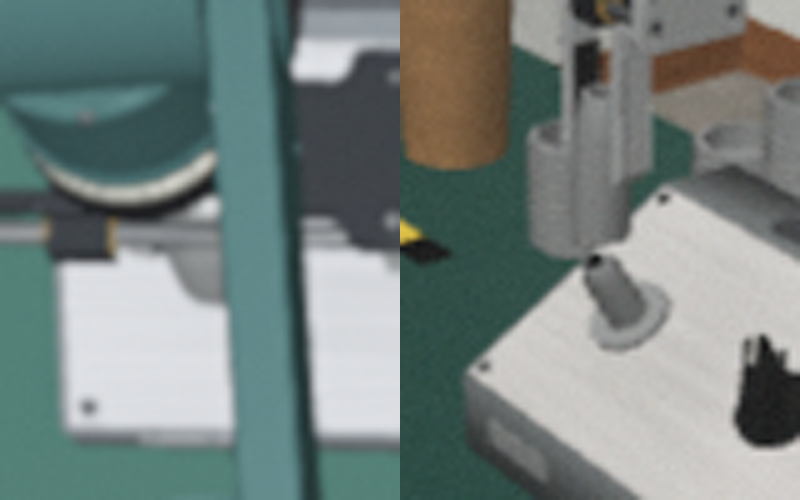

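The side crop shows the tube's lower end at about (610,185), above and just behind the spigot tip at (597,260). The networks put the tube axis about 3 mm nearer than the TCP, so I'll correct x by 3 mm and creep down.

```bash
python3 -m crank '{"xyz":[[-0.03,0,0.1],[-0.03,0,0.15],[-0.03,0,0.2],[-0.03,0,0.2]],"yaw":[0,0,0,0],"fingers":[1,1,1,1]}' >/dev/null
python3 - <<'E'
from h import *
go([.585,.097,.182])
d=capture('side');marks('side',['nozzle']);u,v=proj(d,[.585,.097,.14]).astype(int)
cv2.imwrite('pics/i2.png',cv2.resize(d['img'][v-50:v+40,u-50:u+50,::-1],(600,540),interpolation=cv2.INTER_CUBIC))
E
```

```text
t 9.35 tcp [0.5844 0.0936 0.1882] yang 88.5 F [ 0.3 -0.  -2. ] w 34.0 g 29.9
shift/0.1 [-0.005  0.034  0.062]
side nozzle [(0.88, [0.3982, -0.4309, 0.0]), (0.8, [0.5782, 0.0919, 0.1336]), (0.74, [0.5364, -0.4401, 0.0041]), (0.63, [0.4668, -0.4567, 0.0036])]
```

View pics/i2.png

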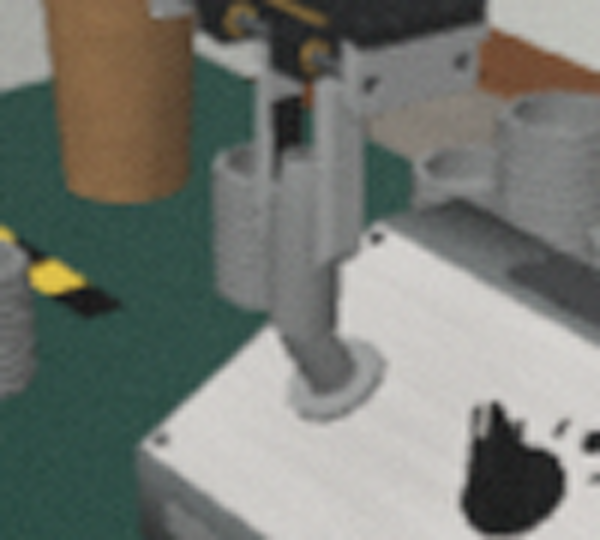

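The tube's wide end at (303,335) now covers the spigot tip with no gap showing. I'll correct y and lower gently, watching the force.

```bash
python3 -m crank '{"xyz":[[0,0.035,0],[0,0.035,0.03],[0,0.035,0.05],[0,0.035,0.05]],"yaw":[0,0,0,0],"fingers":[1,1,1,1]}' | egrep 'pos|force'
python3 -m crank '{"xyz":[[0,0,0.02],[0,0,0.04],[0,0,0.05],[0,0,0.05]],"yaw":[0,0,0,0],"fingers":[1,1,1,1]}'| egrep 'pos|force'
python3 -c "
from h import *;go([.559,.097,.168]);capture('side');marks('side',['nozzle'])"
```

```text
tool_pos: [0.5849, 0.0972, 0.1848]
wrist_force: [0.6, -0.4, -1.7]
grip_force: 29.9
tool_pos: [0.5859, 0.097, 0.1809]
wrist_force: [2.9, -0.1, -0.7]
grip_force: 29.9
t 10.12 tcp [0.5859 0.097  0.1809] yang 88.5 F [ 2.9 -0.1 -0.7] w 34.3 g 29.9
shift/0.1 [ 0.269 -0.007  0.128]
side nozzle [(0.7, [0.4688, -0.4572, 0.003]), (0.66, [0.5846, 0.0984, 0.127]), (0.66, [0.5357, -0.4408, 0.001]), (0.64, [0.3977, -0.4278, -0.0035])]
```

```bash
python3 -m crank '{"xyz":[[0.04,0,0.01],[0.08,0,0.025],[0.12,0,0.04],[0.12,0,0.04]],"yaw":[0,0,0,0],"fingers":[1,1,1,1]}' | egrep 'pos|force'
python3 -m crank '{"xyz":[[0.04,0,0.03],[0.08,0,0.06],[0.13,0,0.09],[0.13,0,0.09]],"yaw":[0,0,0,0],"fingers":[1,1,1,1]}'| egrep 'pos|force'
python3 - <<'E'
from h import *
st()
d=capture('side');marks('side',['nozzle']);u,v=proj(d,[.585,.097,.14]).astype(int)
cv2.imwrite('pics/i3.png',cv2.resize(d['img'][v-50:v+40,u-50:u+50,::-1],(600,540),interpolation=cv2.INTER_CUBIC))
E
```

```text
tool_pos: [0.5743, 0.098, 0.1772]
wrist_force: [5.2, 1.3, 0.8]
grip_force: 30.0
tool_pos: [0.5602, 0.0985, 0.1677]
wrist_force: [4.4, 1.2, 3.3]
grip_force: 30.0
t 10.88 tcp [0.5602 0.0985 0.1677] yang 88.5 F [4.4 1.2 3.3] w 34.0 g 30.0
side nozzle [(0.89, [0.3998, -0.4284, -0.0004]), (0.86, [0.4696, -0.4562, 0.0015]), (0.8, [0.5859, 0.0961, 0.1221]), (0.79, [0.5381, -0.4411, 0.0031])]
```

View pics/i3.png

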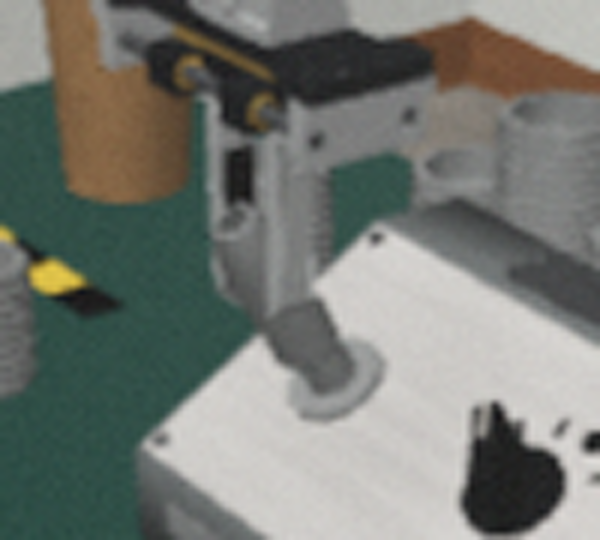

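The tube has pivoted in the grip to lean with the spigot, and its end at (310,320) is on it. Sliding down along the axis.

```bash
python3 -m crank '{"xyz":[[-0.03,0,0.05],[-0.06,-0.01,0.1],[-0.085,-0.01,0.15],[-0.085,-0.01,0.15]],"yaw":[0,0,0,0],"fingers":[1,1,1,1]}' | egrep 'pos|force'
python3 -m crank '{"xyz":[[-0.02,0,0.03],[-0.04,0,0.07],[-0.065,0,0.11],[-0.065,0,0.11]],"yaw":[0,0,0,0],"fingers":[1,1,1,1]}'| egrep 'pos|force'
python3 - <<'E'
from h import *
go([.5755,.097,.1415])
capture('side');marks('side',['nozzle'])
E
```

```text
tool_pos: [0.5694, 0.0971, 0.1515]
wrist_force: [4.1, 3.3, 2.9]
grip_force: 30.0
tool_pos: [0.5731, 0.0971, 0.1451]
wrist_force: [-9.1, 2.9, 21.8]
grip_force: 30.0
t 11.65 tcp [0.5731 0.0971 0.1451] yang 88.5 F [-9.1  2.9 21.8] w 33.9 g 30.0
shift/0.1 [-0.024 -0.001  0.036]
side nozzle [(0.88, [0.4017, -0.4291, 0.0009]), (0.85, [0.5366, -0.4373, -0.0002]), (0.75, [0.4696, -0.4565, 0.0034]), (0.73, [0.5991, 0.096, 0.1006])]
```

It stopped with about 23 N along the axis, which suggests it is home. Release, rise clear and look.

```bash
python3 -m crank '{"xyz":[[0,0,0],[0,0,0],[0,0,0]],"yaw":[0,0,0],"fingers":[0.35,0.35,0.35]}' | egrep 'pos|force'
python3 -m crank '{"xyz":[[0,0,-0.2],[0,0,-0.5],[0,0,-0.8],[0,0,-1],[0,0,-1]],"yaw":[0,0,0,0,0],"fingers":[0.35,0.35,0.35,0.35,0.35]}'| egrep 'pos|force'
python3 - <<'E'
from h import *
st()
o=[]
for c in('side','top'):
    d=capture(c);marks(c,['nozzle','spigot_base']);u,v=proj(d,[.585,.097,.14]).astype(int)
    a=np.array([-.5,.015,.866]);B=np.array([.6015,.0963,.0965]);print(u,v,'home narrow end',proj(d,B+.085*a),'base',proj(d,B))
    o.append(cv2.resize(d['img'][v-40:v+40,u-40:u+40,::-1],(400,400),interpolation=cv2.INTER_CUBIC))
cv2.imwrite('pics/i4.png',np.hstack(o))
E
```

```text
tool_pos: [0.5733, 0.0955, 0.1388]
wrist_force: [-0.8, 0.4, -0.8]
grip_force: 0.0
tool_pos: [0.5764, 0.0958, 0.2452]
wrist_force: [-0.5, -0.9, 0.5]
grip_force: 0.0
t 12.42 tcp [0.5764 0.0958 0.2452] yang 88.4 F [-0.5 -0.9  0.5] w 61.1 g 0.0
side nozzle [(0.84, [0.3987, -0.4299, -0.0016]), (0.71, [0.4781, -0.3093, 0.0044]), (0.69, [0.5359, -0.4396, 0.0001]), (0.58, [0.4712, -0.4564, 0.0012])]
side spigot_base [(0.95, [0.6038, 0.0989, 0.0945])]
304 202 home narrow end [296.78331196 195.46641256] base [309.47724173 215.19295266]
top nozzle [(0.85, [0.5371, -0.4463, -0.0007]), (0.68, [0.4703, -0.4532, 0.0014]), (0.66, [0.3963, -0.4273, 0.0019]), (0.6, [0.4737, -0.3087, 0.0006])]
top spigot_base [(0.79, [0.602, 0.0951, 0.0999])]
267 219 home narrow end [265.82812572 229.86650182] base [270.75469072 216.28825841]
```

View pics/i4.png

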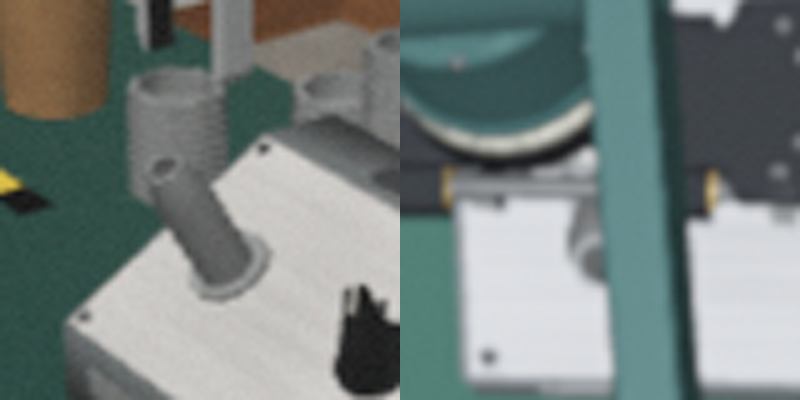

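The tube's narrow end is at crop (167,165), which is full-frame (297.4,195). I predicted (296.8,195.5) for fully home, and the rim sits on the flange, so it is seated. Now the knob: the bar is 45° left of uphill, so the closing line has to be at about 129°.

```bash
python3 -m crank '{"xyz":[[0,-0.25,0],[0,-0.5,0],[0,-0.75,0],[0,-1,0],[0,-1,0]],"yaw":[0,0,0,0,0],"fingers":[0.62,0.62,0.62,0.62,0.62]}' >/dev/null
python3 -m crank '{"xyz":[[-0.05,-0.2,0],[-0.09,-0.4,0.1],[-0.1,-0.4,0.2],[-0.1,-0.4,0.3],[-0.1,-0.4,0.4]],"yaw":[-0.019,-0.038,-0.057,-0.076,-0.095],"fingers":[0.62,0.62,0.62,0.62,0.62]}' >/dev/null
python3 -m crank '{"xyz":[[0,0,0],[0,0,0],[0,0,0]],"yaw":[-0.015,-0.018,-0.018],"fingers":[0.62,0.62,0.62]}' >/dev/null
python3 - <<'E'
from h import *
go([.5835,-.044,.127]);print(np.round(observe()['joint_pos'],2))
d=capture('side');u,v=proj(d,[.5835,-.044,.13]).astype(int)
cv2.imwrite('pics/k1.png',cv2.resize(d['img'][v-60:v+40,u-50:u+50,::-1],(600,600),interpolation=cv2.INTER_CUBIC))
E
```

```text
t 13.8 tcp [ 0.581  -0.0433  0.2003] yang 129.1 F [ 0.  -0.5  0.4] w 35.5 g 0.0
shift/0.1 [-0.016 -0.023  0.733]
[-0.17  0.17  1.33  0.    1.65 -2.42]
```

View pics/k1.png

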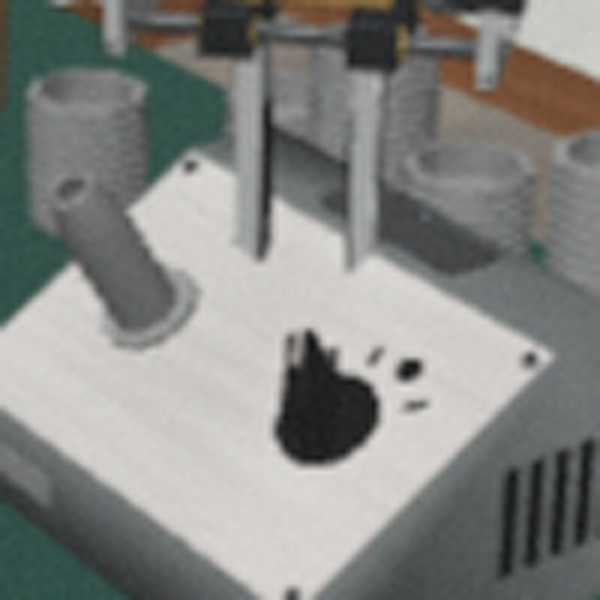

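The fingers, tips at (255,255) and (360,265), are parallel to the bar at (310,390) and straddle it. Descend and watch the force.

```bash
python3 -m crank '{"xyz":[[-0.015,-0.02,0.2],[-0.015,-0.02,0.4],[-0.015,-0.02,0.45],[-0.015,-0.02,0.45]],"yaw":[0,0,0,0],"fingers":[0.62,0.62,0.62,0.62]}' | egrep 'pos|force'
python3 -m crank '{"xyz":[[0,0,0.1],[0,0,0.2],[0,0,0.27],[0,0,0.27]],"yaw":[0,0,0,0],"fingers":[0.62,0.62,0.62,0.62]}' | egrep 'pos|force'
python3 -m crank '{"xyz":[[0,0,0],[0,0,0],[0,0,0],[0,0,0]],"yaw":[0,0,0,0],"fingers":[1,1,1,1]}'
python3 -c "
from h import *;go([.5835,-.044,.127])"
```

```text
tool_pos: [0.5826, -0.0441, 0.1542]
wrist_force: [-0.2, 0.2, 0.4]
grip_force: 0.0
tool_pos: [0.5828, -0.0443, 0.1273]
wrist_force: [0.4, 0.1, -0.2]
grip_force: 0.0
time_s: 14.85
tool_pos: [0.5827, -0.0428, 0.1297]
orientation: [-0.335, 0.942, 0.002, -0.001]
wrist_force: [-3.6, 4.5, 1.5]
width: 0.203
grip_force: 28.1
t 14.85 tcp [ 0.5827 -0.0428  0.1297] yang 129.2 F [-3.6  4.5  1.5] w 19.1 g 28.1
shift/0.1 [ 0.002 -0.014  0.027]
```

```bash
python3 -m crank '{"xyz":[[0,0,0],[0,0,0],[0,0,0],[0,0,0],[0,0,0]],"yaw":[0.015,0.03,0.045,0.06,0.075],"fingers":[1,1,1,1,1]}' | egrep 'pos|force|width'
python3 -m crank '{"xyz":[[0,0,0],[0,0,0],[0,0,0],[0,0,0],[0,0,0]],"yaw":[0.015,0.03,0.045,0.06,0.075],"fingers":[1,1,1,1,1]}' | egrep 'pos|force|width'
python3 -m crank '{"xyz":[[0,0,0],[0,0,0]],"yaw":[0.003,0.003],"fingers":[1,1]}' | egrep 'pos|force|width'
python3 - <<'E'
from h import *
st();d=capture('side');marks('side',['knob_grip','dot_mark']);u,v=proj(d,[.5835,-.044,.13]).astype(int)
cv2.imwrite('pics/k2.png',cv2.resize(d['img'][v-60:v+40,u-50:u+50,::-1],(600,600),interpolation=cv2.INTER_CUBIC))
E
```

```text
tool_pos: [0.5825, -0.0425, 0.1302]
wrist_force: [-5.5, 6.6, 4.1]
width: 0.161
grip_force: 29.7
tool_pos: [0.5826, -0.0418, 0.1304]
wrist_force: [-4.7, 4.5, 4.3]
width: 0.156
grip_force: 31.4
tool_pos: [0.5826, -0.0418, 0.1304]
wrist_force: [-6.2, 4.9, 3.0]
width: 0.155
grip_force: 31.5
t 15.85 tcp [ 0.5826 -0.0418  0.1304] yang 74.1 F [-6.2  4.9  3. ] w 14.6 g 31.5
side knob_grip [(0.57, [0.5889, -0.0421, 0.1178]), (0.55, [0.5958, 0.0944, 0.0979])]
side dot_mark [(0.88, [0.6341, -0.0544, 0.1178])]
```

```bash
python3 -m crank '{"xyz":[[0,0,0],[0,0,0],[0,0,0]],"yaw":[0,0,0],"fingers":[0.62,0.62,0.62]}' | egrep 'force|width'
python3 -m crank '{"xyz":[[0,0,-0.2],[0,0,-0.5],[0,0,-0.8],[0,0,-1],[0,0,-1]],"yaw":[0,0,0,0,0],"fingers":[0.62,0.62,0.62,0.62,0.62]}' >/dev/null
python3 -m crank '{"xyz":[[0.2,-0.3,0],[0.4,-0.6,0],[0.7,-0.8,0],[0.9,-1,0],[1,-1,0]],"yaw":[0,0,0,0,0],"fingers":[0.62,0.62,0.62,0.62,0.62]}' >/dev/null
python3 -m crank '{"xyz":[[0.2,-0.3,0],[0.4,-0.6,0],[0.7,-0.8,0],[0.9,-1,0],[1,-1,0]],"yaw":[0,0,0,0,0],"fingers":[0.62,0.62,0.62,0.62,0.62]}' >/dev/null
python3 - <<'E'
from h import *
st();o=[]
for c in('top','side'):
    d=capture(c);marks(c,['spacer','plug','stack_left','bezel_loose']);u,v=proj(d,[.59,.03,.12]).astype(int)
    o.append(cv2.resize(d['img'][v-75:v+75,u-100:u+100,::-1],(400,300),interpolation=cv2.INTER_CUBIC))
    u,v=proj(d,[.5835,-.044,.12]).astype(int)
    o.append(cv2.resize(d['img'][v-37:v+38,u-50:u+50,::-1],(400,300),interpolation=cv2.INTER_CUBIC))
cv2.imwrite('pics/k3.png',np.vstack([np.hstack(o[:2]),np.hstack(o[2:])]))
E
```

```text
wrist_force: [0.4, -0.4, 0.0]
width: 0.329
grip_force: 0.0
t 17.5 tcp [ 0.3344 -0.1833  0.2285] yang 73.8 F [ 0.1 -0.6 -0.2] w 35.8 g 0.0
top spacer [(0.68, [0.4578, -0.2396, 0.0001])]
top plug [(0.65, [0.5607, -0.2463, 0.0046])]
top stack_left [(0.93, [0.5533, 0.375, -0.0061]), (0.19, [0.6289, 0.0245, 0.0015])]
top bezel_loose [(0.76, [0.4219, 0.359, 0.0014])]
side spacer [(0.65, [0.4608, -0.2419, -0.0021])]
side plug [(0.81, [0.5636, -0.2432, -0.0017])]
side stack_left [(0.82, [0.5562, 0.3743, 0.0021])]
side bezel_loose [(0.47, [0.4238, 0.358, 0.0034])]
```

View pics/k3.png

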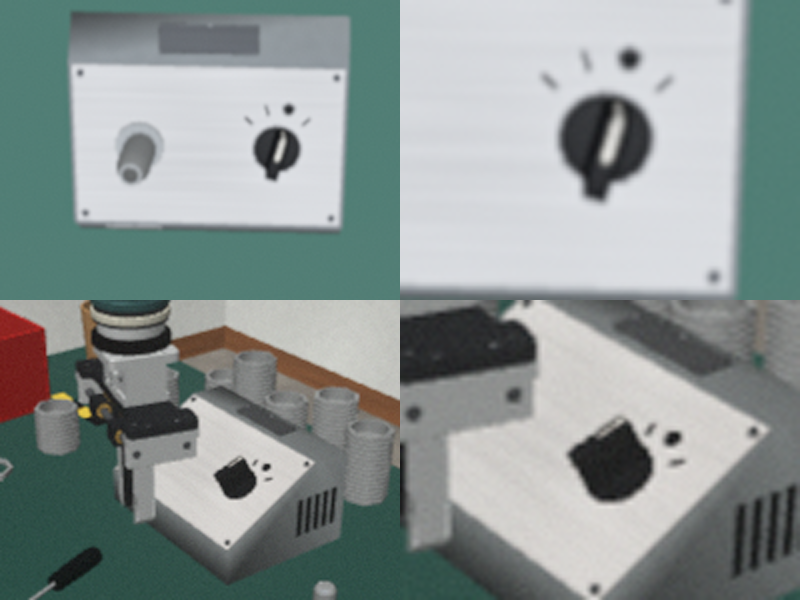

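The white pointer at (615,120) points at the large dot at (628,58). The nozzle sits on the flange, the bystanders have not moved and the arm is clear. Handing in.

```bash
python3 -c "
from bench import *
print(close_job())"
```

```text
the job is handed in; nothing more can be done
None
```

I seated the nozzle on the spigot and let go of it, then turned the knob until its pointer stood at the large dot. The ring, plug, loose bezel and stack are where they were, and I handed the job in at about 17.6 s; no verdict came back.

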